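# Lock a side leaf to a display riser with its cam

## Task

Slide the small wooden side leaf straight in to the display riser until it rests against the riser's rubber stops, then turn the riser's cam knob clockwise about half a turn so its hook draws the leaf's bolt in tight. Go by feel: stop as soon as the cam is firmly tight (the rubber well squeezed) and do not force it further, for overtightening strips it. Let go and leave the other things on the counter where they stand.

Things in the scene. Friction and masses are not known exactly. Their poses are not given: they have to be found in the camera images.
- riser: Fixed light-wood display riser, 104 (x) x 105 (y) x 30 mm high. Origin: on the table, under the cam's axis; z up; its +y side takes the leaf. Near it stand fixed glass jars up to 0.24 m tall (to its right, seen from the robot) and glass-domed plates up to 0.17 m tall (in front of it).
- joint_face (a point): Mouth of the riser's bolt channel, on its +y face, 45 mm from the origin, 12.5 mm above the table. The channel runs along y, 27 mm wide, 40 mm at the mouth. Two black rubber stops stand proud of this face by 6 to 12 mm (not measured, different each time), 34 mm to either side. The pair acts as a stiff spring: 9 N per mm of squeeze.
- cam_turn (a joint): Angle of the cam (rad), growing clockwise seen from above, -0.5 to 4.2; it starts near 0, where the hook's mouth faces the bolt. The hook pulls the pin 4 mm in per rad. The rubber is first squeezed somewhere between 1.4 and 3.0 rad; firmly tight (12 to 30 N of pull left on the pin, best 20) comes about 0.6 rad later. The cam stays where it is left.
- cam_grip (a point): Centre of the cam's black grip bar, on the vertical cam axis, 51 mm above the table: bar 50 mm long (its x), 13 mm thick (its y), from 36 to 66 mm high, a white mark on its +x end. The steel disc below is 65 mm across, top at 36 mm. Turned slowly it takes about 0.11 N m idle, 0.2 to 0.3 N m when firmly tight; quick or jerky turning hides this.
- cam: The whole cam: disc, grip bar and, under the disc 20 to 30 mm above the table, a brass spiral hook. Origin on the cam's axis at table height. At cam angle a (rad, above 0.5) the hook holds the pin's centre at most 23 - 4 a mm from the axis, along the riser's y.
- leaf: Loose light-wood side leaf, 0.36 kg, 104 (x) x 60 (y) x 30 mm high. Origin: centre of its underside. From its -y face a flat steel bolt, 24 x 5 mm with a round nose, reaches 52 mm out along -y, 10 to 15 mm above the table. Axes parallel to the riser's and x centred on it, it slides in along -y and meets the stops when its origin is 81 to 87 mm from the riser's.
- leaf_grip (a point): Centre of the black upright grip rib on top of the leaf: 60 mm long (leaf x), 14 mm thick (leaf y), from 30 to 60 mm above the table, this point at 45 mm. Above the leaf's origin.
- pin (a point): Middle of the upright steel pin on the bolt, 8 mm in diameter, 15 to 28 mm above the table, 69.8 mm from the leaf's origin along its -y. The hook catches it from outside.
- salt_shaker: Salt shaker with grey top, 44 mm across, 90 mm tall. Bystander. Origin: centre of its underside.
- pepper_mill: Wooden pepper mill, 58 mm across, 150 mm tall. Bystander. Origin: centre of its underside.
- honey_jar: Glass jar with red lid, 62 mm across, 86 mm tall. Bystander. Origin: centre of its underside.
- muffin: Brown muffin, 76 mm across, 66 mm tall. Bystander. Origin: centre of its underside.

How it is judged (in metres and radians):
On the way:
1. the leaf has been slid in so that its pin stands inside the mouth of the cam hook (within 19.5 mm of the cam's axis along the bolt), before the cam is turned (y of pin in the frame of riser below 0.0195 m and value of joint cam_turn below 0.5 rad), for 0.1 s.
At the end, for the whole second after the job is handed in: The cam has been turned clockwise past 1.5 rad and stays there; its hook pulls the leaf's pin with 12 to 30 N; the leaf sits square to the riser (within 0.04 rad), flat on the table (0.04 rad) and at rest (contact force between cam and leaf between 12 and 30 N and value of joint cam_turn above 1.5 rad and velocity of joint cam_turn between -0.05 and 0.05 rad/s and linear speed of leaf below 0.01 m/s and angle between the y axis of leaf and the y axis of riser, either way round below 0.04 rad and angle between leaf's own z axis and vertical below 0.04 rad); the robot touches nothing.
It fails at once if the cam is overtightened (hook pulls the pin with more than 45 N) (contact force between cam and leaf above 45 N).
It fails at once if the salt shaker is moved by more than 20 mm (distance of salt_shaker from where it was at the start of the episode above 0.02 m).
It fails at once if the pepper mill is moved by more than 20 mm (distance of pepper_mill from where it was at the start of the episode above 0.02 m).
It fails at once if the honey jar is moved by more than 20 mm (distance of honey_jar from where it was at the start of the episode above 0.02 m).
It fails at once if the muffin is moved by more than 20 mm (distance of muffin from where it was at the start of the episode above 0.02 m).
It also fails if it takes over 72 s, if anything falls off the work surface, if the arm or the gripper's body presses on something with over 40 N, if the wrist force passes 120 N, or if a joint passes its speed limit or range.

## Robot

A 7-joint arm with a two-finger parallel gripper is mounted at the origin on a cart in front of the work surface, level with it; the furniture and walls round the work are solid. World frame = base frame: x ahead of the robot, y to its left, z up, the work surface at z = 0. Lengths are in m, angles in degrees, forces in N, time in s.
With the tool pointing down it reaches from about 0.425 to 0.875 m from the base axis. Payload 4.7 kg.
Tool frame: the origin (TCP) lies midway between the tips of the shut fingers; the grasp point (between the pads) lies 19 mm behind it; z points along the fingers, y is the direction in which the jaws open and shut (so a half turn about z gives the same grasp; the last joint's range is limited). The gripper opens to 87 mm and grips with 3 to 60 N. Pads are 19 mm wide; open, the fingers measure 117 mm over their backs; the gripper's body (75 mm by 190 mm) begins 51 mm behind the grasp point.
Start: joints at [-73.333, 18.392, -4.016, 83.108, 1.295, 78.541, -3.26], TCP at [0.178, 0.625, 0.223] pointing down, gripper open.
Joint ranges: [-163.93, 163.93], [-17.29, 119.83], [-79.2, 71.16], [3.27, 140.29], [-89.18, 269.18], [5.43, 117.66], [-154.24, 154.24]. Speed limits (degrees/s): [147.25, 147.25, 180, 180, 180, 180, 180].

## Interface

Orientations are given as [roll, pitch, yaw] about the fixed x, y, z axes, in that order (R = Rz(yaw) Ry(pitch) Rx(roll)).
In Python, from cell import env gives the robot as it stands. The module is installed in compiled form; this text tells all that it offers.
- The arm moves only by the tool servo_tool, never from a script. Its argument "plan" is a list of rows, each a list of 3 entries, a list of its own where there are three numbers: the opening, from 0 (shut) to 1 (fully open), then the shift along the tool's x, y, z in cm, then the turn, a rotation vector about the tool's x, y, z in degrees. A call has 1 to 20 rows; each row shifts and turns the pose as measured when the row begins, along the tool's axes as they then stand; what a row does not reach is not made up. A row lasts 1/12 s, in which the tool goes at most 41.7 mm and 7.16 degrees, less where a joint would pass 70% of its speed; a pose out of reach is approached as far as the arm can. A call is refused whole if a number of a shift passes 4.17 or a number of a turn 7.16, either way. A call with a gripper value outside its range is refused whole. The fingers move at their own pace and stop on an object; "force" is the grip in N (left out, the last holds). Time passes only in rows, so rows that do not move let the fingers close. It gives the time, the measured TCP pose, the force and the opening at its end, in the units of the state.
- env.get_obs(): the state, without advancing time (a new reading comes with each control period).
- env.read_camera(name): name is "scene" or "top" or "wrist"; returns a dict with "image" (420x560x3 uint8, blue, green, red), "fx", "fy", "cx", "cy" (pixels), "rvec" (rotation vector, rad) and "tvec" (3), from world to camera coordinates, as OpenCV has them; the wrist camera has in their place "T_tool_cam" (4x4, takes a point from camera to tool coordinates, whose origin is the TCP and whose axes are the flange's). Camera axes: x right, y down, z forward; pixel columns grow to the right and rows downward; lengths in m; the calibration is good to about 2 mm. A picture is of the moment at which its call begins: read the wrist's pose just before it. There is no depth.
- env.sign_off(): hands the job in, once; it reports no verdict.
The state is a dict: "time_s": time; "qpos": joint angles; "joint_velocities": joint speeds; "effort": joint torques, N m; "tool_pos": TCP position; "tool_rot": TCP orientation; "force": force on the tool from outside, world axes, zero at the start; "wrist_torque": the same for the moment, N m; "grip_width": finger opening in m.
Only numpy, scipy, OpenCV 4.12 (cv2) and the standard library are available. Lean on these libraries where they do the work, as an engineer would, in place of code of your own. Each camera call takes 0.05 s, during which the arm holds its last target. There are 200 camera calls.

## Working session

There is one attempt and no reset: what is moved stays moved. The work goes in short steps, Python scripts to look and compute and a tool call to move; the robot and the scene stay as the last step left them, time stands still between calls to the robot, and variables do not carry over. Pictures are saved under pics/ and viewed, about 8 in all and at most 12, crops included, and the job is handed in when it is done.

Besides the shell and the picture viewer there is one more tool, called after "Emit:" in YAML: its name, and indented under it one key for each argument. servo_tool: Moves the arm, as the interface text tells. Its arguments: {"type":"object","properties":{"plan":{"type":"array"},"force":{"type":"number"}},"required":["plan"]}

```bash
mkdir -p pics
cat > h.py <<'E'
from cell import env
import numpy as np, cv2
from scipy.spatial.transform import Rotation as Ro
def cam(n):
    o=env.get_obs(); c=env.read_camera(n)
    K=np.array([[c['fx'],0,c['cx']],[0,c['fy'],c['cy']],[0,0,1]])
    if n=='wrist':
        T=np.eye(4); T[:3,:3]=Ro.from_euler('xyz',o['tool_rot'],degrees=True).as_matrix(); T[:3,3]=o['tool_pos']
        M=T@c['T_tool_cam']; R=M[:3,:3].T; t=-R@M[:3,3]
    else:
        R=cv2.Rodrigues(np.array(c['rvec'],float))[0]; t=np.array(c['tvec'],float).ravel()
    return c['image'],K,R,t
def px(p,K,R,t):
    q=K@(R@np.array(p,float)+t); return q[:2]/q[2]
def at(uv,z,K,R,t):
    d=R.T@np.linalg.inv(K)@np.array([*uv,1.]); o=-R.T@t
    return o+d*(z-o[2])/d[2]
def save(f,K,R,t): np.savez(f,K=K,R=R,t=t)
def load(f): d=np.load(f); return d['K'],d['R'],d['t']
E
python3 - <<'E'
from h import *
print(env.get_obs())
for n in ['scene','top']:
    i,K,R,t=cam(n); cv2.imwrite(f'pics/{n}.png',i); save(n+'.npz',K,R,t); print(n,K[0,0],-R.T@t,R[2])
E
```

```text
{'time_s': 0.0, 'qpos': array([-73.33182789,  18.43709784,  -4.01380323,  83.17398173,
         1.29545127,  78.54073216,  -3.25953357]), 'joint_velocities': array([ 0.06459953, -0.02547697,  0.10060752,  0.01737592,  0.0097263 ,
        0.01912976, -0.0659439 ]), 'effort': array([-2.52382924e-04, -4.91293931e+01, -4.04205183e-01, -3.12534785e+01,
       -6.39248779e-02,  4.32810572e-02,  1.88705289e-04]), 'tool_pos': array([0.17756121, 0.62471087, 0.22149158]), 'tool_rot': array([-1.79893447e+02,  6.72678619e-03,  1.64140480e+02]), 'force': array([-0.01171778, -0.23474064, -0.0413908 ]), 'wrist_torque': array([-0.00319628,  0.02712828,  0.05510907]), 'grip_width': 0.08684633237156665}
scene 472.8690516165599 [ 0.19795672 -0.31614336  0.64982593] [ 0.51217683  0.5540762  -0.65625792]
top 498.3994787950411 [0.53872029 0.17099441 0.89230888] [ 0.1630181  -0.00800924 -0.98659057]
```

View pics/top.png

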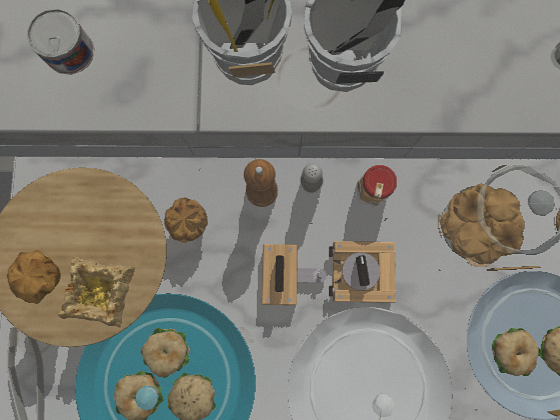

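View pics/scene.png

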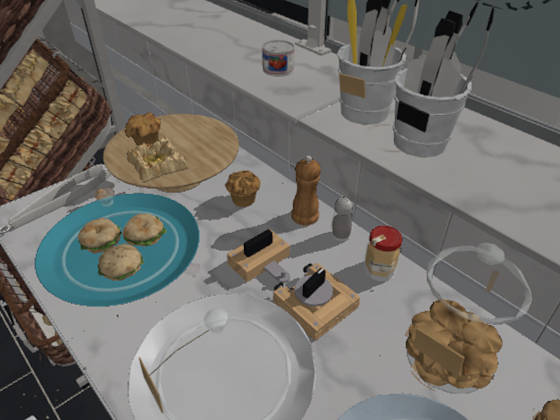

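The top view shows the leaf near (280,274), its bolt pointing right, and the riser near (364,271). The mill, shaker, honey jar and muffin stand behind them at (260,180), (312,178), (379,182) and (186,218). The white domed plate is in front. I'll zoom in for exact pixels.

Run:
```python
from h import *
i=cv2.imread('pics/top.png'); c=i[225:320,250:410]
c=cv2.resize(c,None,fx=5,fy=5,interpolation=cv2.INTER_CUBIC)
for k in range(0,160,20): cv2.putText(c,str(250+k),(k*5,10),0,.4,(0,0,255)); cv2.line(c,(k*5,0),(k*5,475),(0,0,255),1)
for k in range(5,95,20): cv2.putText(c,str(225+k),(0,k*5),0,.4,(0,0,255)); cv2.line(c,(0,k*5),(800,k*5),(0,0,255),1)
cv2.imwrite('pics/crop.png',c)
C=load('top.npz')
for n,uv,z in [('riser',(364,272),.03),('leafrib',(280,273),.06),('mill',(260,190),0.07),('salt',(312,178),.09),('honey',(380,182),.086),('muffin',(186,218),.05),('knobW',(383,405),.17),('knobT',(147,398),.17)]: print(n,at(uv,z,*C).round(3))
```

```text
riser [0.58 0.03 0.03]
leafrib [0.576 0.174 0.06 ]
mill [0.715 0.209 0.07 ]
salt [0.731 0.122 0.09 ]
honey [0.726 0.009 0.086]
muffin [0.669 0.335 0.05 ]
knobW [0.39  0.031 0.17 ]
knobT [0.399 0.357 0.17 ]
```

View pics/crop.png

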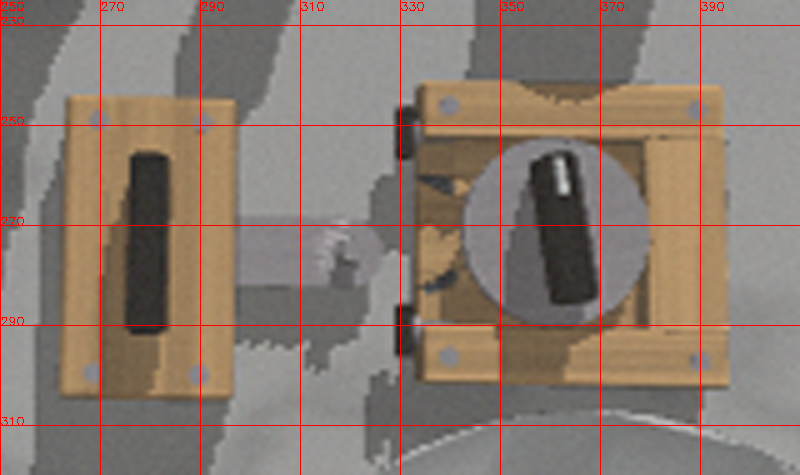

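Run:
```python
from h import *
C=load('top.npz')
def f(l,z): return np.array([at((250+a/5-.4,225+b/5-.4),z,*C) for a,b in l])
r=f([(418,85),(722,85),(418,383),(728,387)],.03)
l=f([(67,97),(235,100),(60,396),(233,398)],.03)
rb=f([(130,150),(168,150),(125,333),(167,333)],.06)
bar=f([(530,157),(575,150),(597,297),(552,305)],.066)
d=f([(557,232)],.036)
scr=f([(449,105),(697,110),(449,356),(699,360)],.03)
for n,a in [('riser',r),('leaf',l),('rib',rb),('bar',bar),('disc',d),('screws',scr)]: print(n,a.mean(0).round(4));print((a[:,:2]*1e3).round(1).tolist())
def yaw(a,b): v=(a-b);return np.degrees(np.arctan2(-v[0],v[1])).round(2)
print('riser yaw',yaw(r[0],r[1]),yaw(r[2],r[3]),np.degrees(np.arctan2((r[0]-r[2])[1],(r[0]-r[2])[0])),np.degrees(np.arctan2((r[1]-r[3])[1],(r[1]-r[3])[0])),'scr',yaw(scr[0],scr[1]),yaw(scr[2],scr[3]))
for n,a in (('leaf',l),('rib',rb)): print(n,[np.degrees(np.arctan2((a[i]-a[i+2])[1],(a[i]-a[i+2])[0])).round(2) for i in (0,1)],yaw(a[0],a[1]),yaw(a[2],a[3]))
v=bar[0]+bar[1]-bar[2]-bar[3];print('bar',np.degrees(np.arctan2(v[1],v[0])))
```

```text
riser [0.5808 0.0299 0.03  ]
[[632.0, 82.2], [632.4, -23.7], [530.0, 83.5], [528.9, -22.4]]
leaf [0.576  0.1756 0.03  ]
[[627.4, 204.2], [626.6, 145.9], [525.3, 205.6], [524.8, 146.7]]
rib [0.5765 0.1759 0.06  ]
[[606.6, 181.9], [606.7, 169.2], [546.3, 183.1], [546.3, 169.3]]
bar [0.5812 0.0385 0.066 ]
[[604.3, 49.1], [606.6, 34.0], [558.3, 27.9], [555.7, 42.8]]
disc [0.581  0.0359 0.036 ]
[[581.0, 35.9]]
screws [0.5814 0.0292 0.03  ]
[[625.1, 71.5], [623.6, -14.7], [539.1, 72.8], [537.9, -12.7]]
riser yaw 0.2 -0.58 -0.7308469509345348 -0.7374925684913127 scr -0.96 -0.75
leaf [np.float64(-0.75), np.float64(-0.43)] -0.83 -0.51
rib [np.float64(-1.22), np.float64(-0.11)] 0.19 0.15
bar 7.2871234163165175
```

Run:
```python
from h import *
T=load('top.npz');S=load('scene.npz')
def tri(a,b):
    P=[C[0]@np.c_[C[1],C[2]] for C in (T,S)]
    X=cv2.triangulatePoints(*P,np.array(a,float),np.array(b,float)).ravel();return X[:3]/X[3]
k=tri((383,404),(215,319)); print('knob',k)
print('rim far',at((368,308),.02,*T),'left',at((289,385),.02,*T),'right',at((453,385),.02,*T))
print('lid2 knob',tri((541,203),(490,254)))
i=cv2.imread('pics/scene.png'); c=i[270:420,120:330]
# contrast enhance
c=cv2.resize(c,None,fx=3.8,fy=3.8,interpolation=cv2.INTER_CUBIC)
g=cv2.createCLAHE(6,(6,6)).apply(cv2.cvtColor(c,cv2.COLOR_BGR2GRAY))
cv2.imwrite('pics/dome.png',g)
```

```text
knob [0.38466943 0.025175   0.13996055]
rim far [0.51846472 0.02267864 0.02      ] left [0.39110648 0.15855037 0.02      ] right [ 0.39142693 -0.11751871  0.02      ]
lid2 knob [ 0.66454872 -0.18146435  0.22790743]
```

View pics/dome.png

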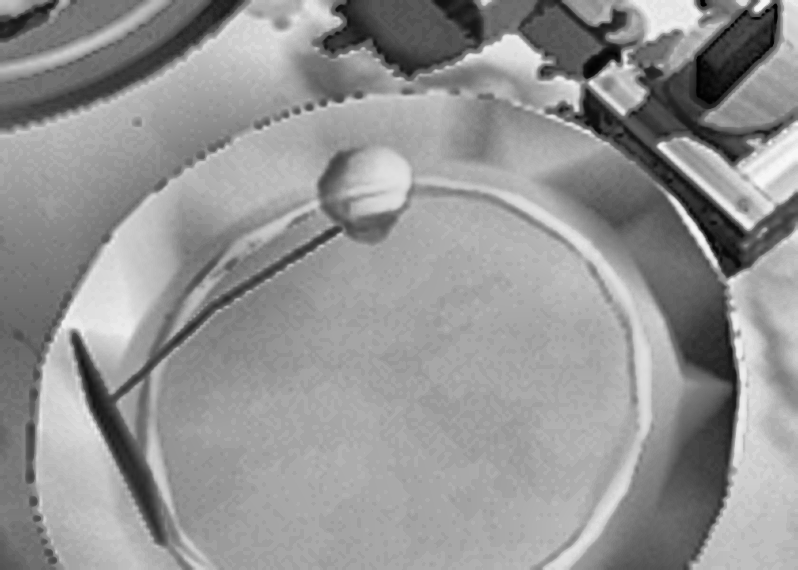

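The dome knob is about 0.14 m high at x 0.385, and the dome falls away toward the riser. I put the cam at about (0.581, 0.037) and the leaf at (0.576, 0.176), with both yaws about -0.7°. Next I move above the leaf.

Emit:
servo_tool:
  plan:
    - [1,[0,0,0],[0,0,-5.1]]
    - [1,[0,0,0],[0,0,-5.1]]
    - [1,[0,0,0],[0,0,-5.1]]
    - [1,[-1,-1,0],[0,0,0]]
    - [1,[-2,-2.2,0],[0,0,0]]
    - [1,[-2.3,-2.5,0],[0,0,0]]
    - [1,[-2.3,-2.5,0],[0,0,0]]
    - [1,[-2.3,-2.5,0],[0,0,0]]
    - [1,[-2.3,-2.5,0],[0,0,0]]
    - [1,[-2.3,-2.5,0],[0,0,0]]
    - [1,[-2.3,-2.5,0],[0,0,0]]
    - [1,[-2.3,-2.5,0],[0,0,0]]
    - [1,[-2.3,-2.5,0],[0,0,0]]
    - [1,[-2.3,-2.5,0],[0,0,0]]
    - [1,[-2.3,-2.5,0],[0,0,0]]
    - [1,[-2.3,-2.5,0],[0,0,0]]
    - [1,[-2.3,-2.5,0],[0,0,0]]
    - [1,[-2.3,-2.5,0],[0,0,0]]
    - [1,[-2,-2,0],[0,0,0]]
    - [1,[0,0,0],[0,0,0]]
  force: 25

```text
time_s: 1.77
tool_pos: [0.5365, 0.2015, 0.2143]
tool_rot: [-179.1, -0.4, 177.2]
force: [0.9, -0.1, 0.0]
grip_width: 0.0873
```

Emit:
servo_tool:
  plan:
    - [1,[-2,1.2,0],[0,0,-2.1]]
    - [1,[-2,-3.7,0],[-0.9,-0.4,0]]
    - [1,[0,0,0],[0,0,0]]
    - [1,[0,0,0],[0,0,0]]

```text
time_s: 2.1
tool_pos: [0.5758, 0.171, 0.2124]
tool_rot: [-179.9, -0.2, 178.4]
force: [-0.7, 1.3, 0.6]
grip_width: 0.0874
```

Run:
```python
from h import *
o=env.get_obs();print(o['tool_pos'].round(4),o['tool_rot'].round(2),o['qpos'].round(1))
i,*C=cam('wrist');save('w1.npz',*C);cv2.imwrite('pics/w1.png',i)
print('leaf rib exp',px((.5765,.1757,.06),*C),'cam exp',px((.581,.037,.066),*C))
```

```text
[0.5758 0.171  0.2124] [-179.91   -0.24  178.36] [-33.5  12.9  17.   91.8  -3.8  76.2  72.3]
leaf rib exp [279.60051773 200.19801505] cam exp [136.41377705 210.18222062]
```

View pics/w1.png

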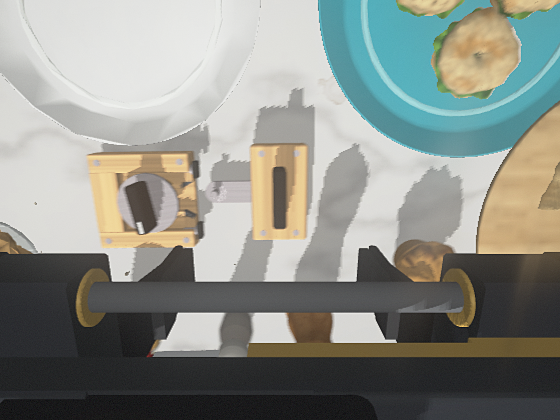

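The wrist view shows the rib at (280,197) and the cam bar at (141,208), both within about 3 mm of prediction. I'm descending on the rib.

Emit:
servo_tool:
  plan:
    - [1,[0,0.5,2],[0,0,-0.9]]
    - [1,[0,0,3.5],[0,0,0]]
    - [1,[0,0,3.5],[0,0,0]]
    - [1,[0,0,3.5],[0,0,0]]
    - [1,[0,0,2],[0,0,0]]
    - [1,[0,0,1],[0,0,0]]
    - [1,[0,0,0],[0,0,0]]
    - [1,[0,0,0],[0,0,0]]

```text
time_s: 2.82
tool_pos: [0.5748, 0.1718, 0.0554]
tool_rot: [-179.8, 0.1, 178.6]
force: [0.0, -0.3, 0.6]
grip_width: 0.087
```

Emit:
servo_tool:
  plan:
    - [1,[0,0.4,1.2],[0,0,-0.7]]
    - [1,[0,0,0.9],[0,0,0]]
    - [1,[0,0,0],[0,0,0]]
    - [0,[0,0,0],[0,0,0]]
    - [0,[0,0,0],[0,0,0]]
    - [0,[0,0,0],[0,0,0]]
    - [0,[0,0,0],[0,0,0]]
    - [0,[0,0,0],[0,0,0]]
    - [0,[0,0,0],[0,0,0]]
  force: 25

```text
time_s: 3.57
tool_pos: [0.5797, 0.1784, 0.0397]
tool_rot: [179.9, 0.7, 179.4]
force: [0.8, 0.3, -0.5]
grip_width: 0.0549
```

Emit:
servo_tool:
  plan:
    - [0,[0,0,0],[0,0,0]]
    - [0,[0,0,0],[0,0,0]]
    - [0,[0,0,0],[0,0,0]]
    - [0,[0,0,0],[0,0,0]]
    - [0,[0,0,0],[0,0,0]]
    - [0,[0,0,0],[0,0,0]]
    - [0,[0,0,0],[0,0,0]]
    - [0,[0,0,0],[0,0,0]]

```text
time_s: 4.23
tool_pos: [0.5801, 0.1774, 0.0401]
tool_rot: [179.9, 0.7, 179.4]
force: [0.3, 0.2, 0.3]
grip_width: 0.0139
```

Run:
```python
from h import *
for k in range(1):
    o=env.get_obs();print(o['tool_pos'].round(4),o['tool_rot'].round(2),o['force'].round(1),o['grip_width'],o['joint_velocities'].round(1))
i,*C=cam('top');save('top2.npz',*C)
c=cv2.resize(i[225:320,250:410],None,fx=5,fy=5,interpolation=cv2.INTER_CUBIC);cv2.imwrite('pics/t2.png',c)
```

```text
[0.5801 0.1774 0.0401] [179.93   0.72 179.37] [0.3 0.2 0.3] 0.01387135777347953 [-0.  -0.   0.   0.1 -0.   0.1  0. ]
```

Emit:
servo_tool:
  plan:
    - [0,[-0.4,0,0],[0,0,0]]
    - [0,[-0.3,0,0],[0,0,0]]
    - [0,[0,0,0],[0,0,0]]
    - [0,[0,0,0],[0,0,0]]

```text
time_s: 4.62
tool_pos: [0.5838, 0.1777, 0.0403]
tool_rot: [179.9, 0.2, 179.4]
force: [-1.8, -0.9, 2.7]
grip_width: 0.0138
```

Run:
```python
from h import *
o=env.get_obs();print(o['tool_pos'].round(4),o['tool_rot'].round(2),o['force'].round(1))
i,*C=cam('wrist');save('w2.npz',*C)
cv2.imwrite('pics/w2.png',i)
K,R,t=C
print('leaf axis pts', [px((.582+.0105*(y-.121),y,.015),*C).round(0) for y in (.12,.08,.04)])
```

```text
[0.5838 0.1777 0.0403] [179.95   0.25 179.41] [-1.8 -0.9  2.7]
leaf axis pts [array([179., 245.]), array([112., 245.]), array([ 46., 245.])]
```

View pics/w2.png

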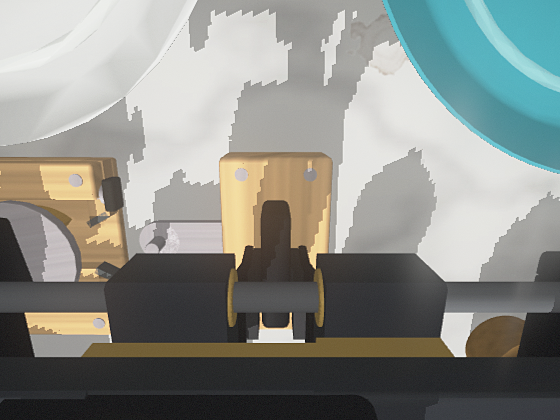

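The riser's front edge is at row 158 and the leaf's at row 153, so the leaf needs about 3 mm more in +x. After that I slide it in.

Emit:
servo_tool:
  plan:
    - [0,[-0.3,0,0],[0,0,0]]
    - [0,[-0.1,0,0],[0,0,0]]
    - [0,[0,-0.5,0],[0,0,0]]
    - [0,[0,-0.5,0],[0,0,0]]
    - [0,[0,-0.5,0],[0,0,0]]
    - [0,[0,-0.5,0],[0,0,0]]
    - [0,[0,-0.5,0],[0,0,0]]
    - [0,[0,0,0],[0,0,0]]

```text
time_s: 5.33
tool_pos: [0.5875, 0.1549, 0.0404]
tool_rot: [179.7, 0.3, 179.6]
force: [0.3, 1.2, -0.1]
grip_width: 0.0139
```

Emit:
servo_tool:
  plan:
    - [0,[0.05,-0.5,0],[0,0,0]]
    - [0,[0,-0.5,0],[0,0,0]]
    - [0,[0,-0.5,0],[0,0,0]]
    - [0,[0,-0.4,0],[0,0,0]]
    - [0,[0,-0.3,0],[0,0,0]]
    - [0,[0,-0.3,0],[0,0,0]]
    - [0,[0,0,0],[0,0,0]]

```text
time_s: 5.92
tool_pos: [0.587, 0.1269, 0.0404]
tool_rot: [179.6, 0.4, 179.6]
force: [-0.4, 2.0, -0.8]
grip_width: 0.0134
```

Emit:
servo_tool:
  plan:
    - [0,[0,-0.15,0],[0,0,0]]
    - [0,[0,-0.15,0],[0,0,0]]
    - [0,[0,-0.15,0],[0,0,0]]
    - [0,[0,0,0],[0,0,0]]

```text
time_s: 6.25
tool_pos: [0.587, 0.1223, 0.0404]
tool_rot: [179.6, 0.4, 179.6]
force: [0.0, 1.0, 0.2]
grip_width: 0.0138
```

Emit:
servo_tool:
  plan:
    - [0,[0,-0.15,0],[0,0,0]]
    - [0,[0,-0.15,0],[0,0,0]]
    - [0,[0,0,0],[0,0,0]]

```text
time_s: 6.5
tool_pos: [0.587, 0.1201, 0.0404]
tool_rot: [179.5, 0.4, 179.6]
force: [-1.3, 2.7, -0.4]
grip_width: 0.014
```

Emit:
servo_tool:
  plan:
    - [0,[0,-0.15,0],[0,0,0]]
    - [0,[0,-0.1,0],[0,0,0]]
    - [0,[0,0,0],[0,0,0]]

```text
time_s: 6.75
tool_pos: [0.5871, 0.1198, 0.0405]
tool_rot: [179.4, 0.4, 179.6]
force: [0.9, 2.6, -0.9]
grip_width: 0.0139
```

Emit:
servo_tool:
  plan:
    - [0,[0,-0.3,0],[0,0,0]]
    - [0,[0,-0.3,0],[0,0,0]]
    - [0,[0,-0.3,0],[0,0,0]]
    - [0,[0,0,0],[0,0,0]]

```text
time_s: 7.08
tool_pos: [0.587, 0.1195, 0.0408]
tool_rot: [178.7, 0.5, 179.8]
force: [0.8, 1.8, -1.4]
grip_width: 0.0142
```

Run:
```python
from h import *
o=env.get_obs();print(o['tool_pos'].round(4),o['tool_rot'].round(2),o['force'].round(1))
i,*C=cam('wrist');save('w3.npz',*C);a=i
b,*C=cam('top');save('top3.npz',*C);b=cv2.resize(b[225:320,250:410],(560,333),interpolation=cv2.INTER_CUBIC)
s,*_=cam('scene'); s=cv2.resize(s[200:350,200:400],(560,420),interpolation=cv2.INTER_CUBIC)
m=np.hstack([np.vstack([a[:357],b]),np.vstack([s,np.zeros((270,560,3),np.uint8)])])
cv2.imwrite('pics/c3.png',cv2.resize(m,(800,493)))
```

```text
[0.587  0.1195 0.0408] [178.7    0.49 179.76] [ 0.8  1.8 -1.4]
```

View pics/c3.png

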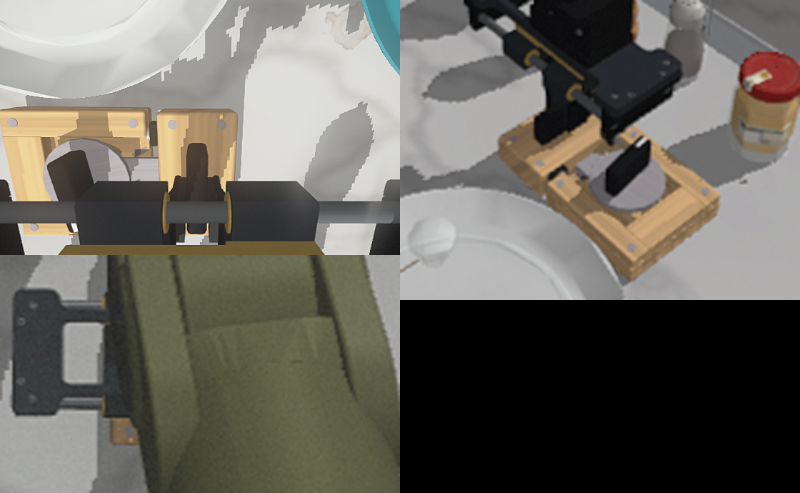

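The leaf is seated against the stops and square, at y ≈ 0.1195, and further pushing only tilts the hand. I release it and lift.

Emit:
servo_tool:
  plan:
    - [0.6,[0,0,0],[0,0,0]]
    - [0.6,[0,0,0],[0,0,0]]
    - [0.6,[0,0,0],[0,0,0]]
    - [0.6,[0,0,0],[0,0,0]]
    - [0.6,[0,0,0],[0,0,0]]
    - [0.6,[0,0,-1.5],[0,0,0]]
    - [0.6,[0,0,-2.5],[0,0,0]]
    - [0.6,[0,0,-2.5],[1.3,0.5,0]]
    - [0.6,[0,0,-1],[0,0,0]]
    - [0.6,[0,0,0],[0,0,0]]

```text
time_s: 8.07
tool_pos: [0.5846, 0.1054, 0.1155]
tool_rot: [-179.1, -0.5, 179.3]
force: [0.1, 0.2, 0.1]
grip_width: 0.0518
```

Emit:
servo_tool:
  plan:
    - [0.7,[0.2,-2,0],[-0.5,-0.3,-4]]
    - [0.7,[0.2,-2.5,0],[-0.4,-0.2,-4]]
    - [0.7,[0,-1.2,0],[0,0,0]]
    - [0.7,[0,0,0],[0,0,0]]
    - [0.7,[0,0,0],[0,0,0]]

```text
time_s: 8.48
tool_pos: [0.5822, 0.0465, 0.1123]
tool_rot: [179.9, -0.1, -172.2]
force: [-0.6, 1.1, 0.8]
grip_width: 0.0608
```

Run:
```python
from h import *
o=env.get_obs();print(o['tool_pos'].round(4),o['tool_rot'].round(2),o['force'].round(1),o['qpos'].round(0))
i,*C=cam('wrist');save('w4.npz',*C);cv2.imwrite('pics/w4.png',i)
print('bar end +-x top',[px((.580+s*.025*np.cos(.12),.039+s*.025*np.sin(.12),.066),*C).round(0) for s in (1,-1)],'tool ax',px((o['tool_pos'][0],o['tool_pos'][1],.066),*C).round(0))
```

```text
[0.5822 0.0465 0.1123] [ 1.7987e+02 -5.0000e-02 -1.7217e+02] [-0.6  1.1  0.8] [-23.  15.  19. 101.  -5.  65.  95.]
bar end +-x top [array([263., 265.]), array([264., 194.])] tool ax [274. 235.]
```

View pics/w4.png

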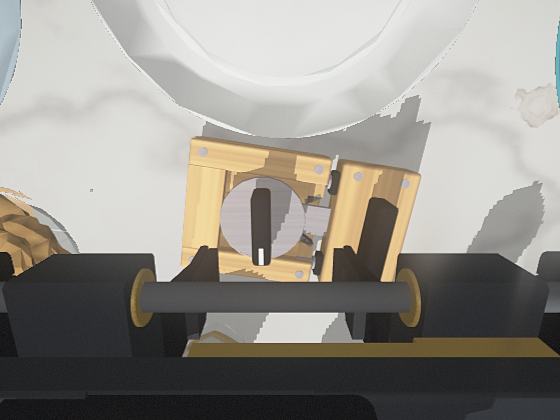

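The bar is centred at about (261,227) px, parallel to the tool, which puts the axis near (0.579, 0.0375). The leaf touches both stops. I'm descending onto the bar.

Emit:
servo_tool:
  plan:
    - [0.7,[0.4,-0.85,1],[0,0,0]]
    - [0.7,[0,0,2],[0,0,0]]
    - [0.7,[0,0,2],[0,0,0]]
    - [0.7,[0,0,1],[0,0,0]]
    - [0.7,[0,0,0],[0,0,0]]
    - [0.7,[0,0,0],[0,0,0]]

```text
time_s: 9.03
tool_pos: [0.5769, 0.0407, 0.0457]
tool_rot: [179.8, -0.2, -171.8]
force: [0.2, 0.3, 0.7]
grip_width: 0.0607
```

Emit:
servo_tool:
  plan:
    - [0.7,[-0.15,-0.35,0],[0,0,0]]
    - [0.7,[0,0,0],[0,0,0]]
    - [0,[0,0,0],[0,0,0]]
    - [0,[0,0,0],[0,0,0]]
    - [0,[0,0,0],[0,0,0]]
    - [0,[0,0,0],[0,0,0]]
    - [0,[0,0,0],[0,0,0]]
    - [0,[0,0,0],[0,0,0]]
    - [0,[0,0,0],[0,0,0]]
    - [0,[0,0,0],[0,0,0]]
    - [0,[0,0,0],[0,0,0]]
    - [0,[0,0,0],[0,0,0]]
  force: 40

```text
time_s: 10.03
tool_pos: [0.5824, 0.0367, 0.0499]
tool_rot: [179.9, 0.2, -171.8]
force: [0.1, 1.4, -0.5]
grip_width: 0.0129
```

```bash
cat > st.py <<'E'
from h import *
o=env.get_obs();print(o['time_s'],o['tool_pos'].round(4),o['tool_rot'].round(2),'F',o['force'].round(2),'M',o['wrist_torque'].round(3),'w',round(o['grip_width'],4),'q7',o['qpos'][6].round(1),'v7',o['joint_velocities'][6].round(2),'e7',o['effort'][6].round(3))
E
python3 st.py
```

```text
10.0333 [0.5824 0.0367 0.0499] [ 179.89    0.18 -171.8 ] F [ 0.12  1.44 -0.51] M [ 0.304 -0.001  0.084] w 0.0129 q7 97.6 v7 0.0 e7 -0.022
```

Emit:
servo_tool:
  plan:
    - [0,[0,0,0],[0,0,2]]
    - [0,[0,0,0],[0,0,3]]
    - [0,[0,0,0],[0,0,3]]
    - [0,[0,0,0],[0,0,3]]
    - [0,[0,0,0],[0,0,3]]
    - [0,[0,0,0],[0,0,3]]
    - [0,[0,0,0],[0,0,3]]
    - [0,[0,0,0],[0,0,3]]
    - [0,[0,0,0],[0,0,3]]
    - [0,[0,0,0],[0,0,3]]

```text
time_s: 10.87
tool_pos: [0.5823, 0.0364, 0.0499]
tool_rot: [179.9, 0.1, 158.1]
force: [-0.5, -0.6, 0.9]
grip_width: 0.0124
```

```bash
python3 st.py
```

```text
10.8667 [0.5823 0.0364 0.0499] [1.7988e+02 1.0000e-01 1.5805e+02] F [-0.45 -0.61  0.9 ] M [-0.232 -0.082  0.129] w 0.0124 q7 69.0 v7 -35.31 e7 0.525
```

Emit:
servo_tool:
  plan:
    - [0,[0,0,0],[0,0,3]]
    - [0,[0,0,0],[0,0,3]]
    - [0,[0,0,0],[0,0,3]]
    - [0,[0,0,0],[0,0,3]]
    - [0,[0,0,0],[0,0,3]]
    - [0,[0,0,0],[0,0,3]]
    - [0,[0,0,0],[0,0,3]]
    - [0,[0,0,0],[0,0,3]]
    - [0,[0,0,0],[0,0,3]]
    - [0,[0,0,0],[0,0,3]]
    - [0,[0,0,0],[0,0,3]]
    - [0,[0,0,0],[0,0,3]]
    - [0,[0,0,0],[0,0,3]]
    - [0,[0,0,0],[0,0,3]]

```text
time_s: 12.03
tool_pos: [0.5818, 0.0358, 0.0499]
tool_rot: [180.0, 0.1, 114.2]
force: [0.9, -0.5, -0.6]
grip_width: 0.0126
```

```bash
python3 st.py
```

```text
12.0333 [0.5818 0.0358 0.0499] [1.7996e+02 9.0000e-02 1.1422e+02] F [ 0.86 -0.47 -0.55] M [-0.248 -0.036  0.14 ] w 0.0126 q7 27.7 v7 -34.93 e7 0.52
```

Emit:
servo_tool:
  plan:
    - [0,[0,0,0],[0,0,1.5]]
    - [0,[0,0,0],[0,0,1.5]]
    - [0,[0,0,0],[0,0,1.5]]
    - [0,[0,0,0],[0,0,1.5]]
    - [0,[0,0,0],[0,0,1.5]]
    - [0,[0,0,0],[0,0,1.5]]
    - [0,[0,0,0],[0,0,1.5]]
    - [0,[0,0,0],[0,0,1.5]]
    - [0,[0,0,0],[0,0,1.5]]
    - [0,[0,0,0],[0,0,1.5]]
    - [0,[0,0,0],[0,0,1.5]]
    - [0,[0,0,0],[0,0,1.5]]

```text
time_s: 13.03
tool_pos: [0.5816, 0.0357, 0.0499]
tool_rot: [180.0, 0.2, 95.5]
force: [0.3, -1.6, 0.5]
grip_width: 0.0129
```

```bash
python3 st.py
```

```text
13.0333 [0.5816 0.0357 0.0499] [1.7998e+02 1.6000e-01 9.5490e+01] F [ 0.31 -1.64  0.48] M [-0.316  0.043  0.129] w 0.0129 q7 10.1 v7 -17.29 e7 0.202
```

Emit:
servo_tool:
  plan:
    - [0,[0,0,0],[0,0,1.5]]
    - [0,[0,0,0],[0,0,1.5]]
    - [0,[0,0,0],[0,0,1.5]]
    - [0,[0,0,0],[0,0,1.5]]
    - [0,[0,0,0],[0,0,1.5]]
    - [0,[0,0,0],[0,0,1.5]]
    - [0,[0,0,0],[0,0,1.5]]
    - [0,[0,0,0],[0,0,1.5]]

```text
time_s: 13.7
tool_pos: [0.5814, 0.0357, 0.0499]
tool_rot: [180.0, 0.2, 83.1]
force: [0.0, -1.5, -0.4]
grip_width: 0.0129
```

```bash
python3 st.py
```

```text
13.7 [0.5814 0.0357 0.0499] [179.97   0.2   83.06] F [ 0.01 -1.52 -0.37] M [-0.287  0.011  0.106] w 0.0129 q7 -1.5 v7 -17.25 e7 0.2
```

Emit:
servo_tool:
  plan:
    - [0,[0,0,0],[0,0,1.5]]
    - [0,[0,0,0],[0,0,1.5]]
    - [0,[0,0,0],[0,0,1.5]]
    - [0,[0,0,0],[0,0,1.5]]
    - [0,[0,0,0],[0,0,1.5]]
    - [0,[0,0,0],[0,0,1.5]]
    - [0,[0,0,0],[0,0,1.5]]
    - [0,[0,0,0],[0,0,1.5]]

```text
time_s: 14.37
tool_pos: [0.5812, 0.0357, 0.0499]
tool_rot: [179.9, 0.2, 70.6]
force: [-0.7, -1.4, 0.7]
grip_width: 0.0128
```

```bash
python3 st.py
```

```text
14.3667 [0.5812 0.0357 0.0499] [179.94   0.24  70.63] F [-0.7  -1.44  0.74] M [-0.356  0.056  0.081] w 0.0128 q7 -13.1 v7 -17.16 e7 0.199
```

Emit:
servo_tool:
  plan:
    - [0,[0,0,0],[0,0,1.5]]
    - [0,[0,0,0],[0,0,1.5]]
    - [0,[0,0,0],[0,0,1.5]]
    - [0,[0,0,0],[0,0,1.5]]
    - [0,[0,0,0],[0,0,1.5]]
    - [0,[0,0,0],[0,0,1.5]]
    - [0,[0,0,0],[0,0,1.5]]
    - [0,[0,0,0],[0,0,1.5]]

```text
time_s: 15.03
tool_pos: [0.581, 0.0358, 0.0499]
tool_rot: [179.9, 0.3, 58.2]
force: [-0.3, -0.4, 0.2]
grip_width: 0.0127
```

```bash
python3 st.py
```

```text
15.0333 [0.581  0.0358 0.0499] [179.89   0.26  58.17] F [-0.32 -0.41  0.19] M [-0.288  0.084  0.05 ] w 0.0127 q7 -24.6 v7 -17.29 e7 0.197
```

Emit:
servo_tool:
  plan:
    - [0,[0,0,0],[0,0,1.5]]
    - [0,[0,0,0],[0,0,1.5]]
    - [0,[0,0,0],[0,0,1.5]]
    - [0,[0,0,0],[0,0,1.5]]
    - [0,[0,0,0],[0,0,1.5]]
    - [0,[0,0,0],[0,0,1.5]]

```text
time_s: 15.53
tool_pos: [0.5809, 0.0359, 0.0499]
tool_rot: [179.9, 0.3, 48.6]
force: [-0.5, -0.0, 0.3]
grip_width: 0.0128
```

```bash
python3 st.py
```

```text
15.5333 [0.5809 0.0359 0.0499] [179.85   0.25  48.65] F [-0.47 -0.02  0.29] M [-0.293  0.076  0.119] w 0.0128 q7 -33.3 v7 -17.22 e7 0.193
```

Emit:
servo_tool:
  plan:
    - [0,[0,0,0],[0,0,1.5]]
    - [0,[0,0,0],[0,0,1.5]]
    - [0,[0,0,0],[0,0,1.5]]
    - [0,[0,0,0],[0,0,1.5]]
    - [0,[0,0,0],[0,0,1.5]]
    - [0,[0,0,0],[0,0,1.5]]

```text
time_s: 16.03
tool_pos: [0.5808, 0.036, 0.0499]
tool_rot: [179.8, 0.2, 39.2]
force: [-0.4, -1.1, 0.4]
grip_width: 0.0125
```

```bash
python3 st.py
```

```text
16.0333 [0.5808 0.036  0.0499] [179.81   0.24  39.16] F [-0.4  -1.05  0.37] M [-0.257  0.076  0.188] w 0.0125 q7 -42.0 v7 -17.08 e7 0.136
```

Torque has begun to rise at cam ≈ 2.4 rad (e7 0.197 → 0.136, Mz up), so the rubber is engaging. I go on in smaller steps.

Emit:
servo_tool:
  plan:
    - [0,[0,0,0],[0,0,1.5]]
    - [0,[0,0,0],[0,0,1.5]]
    - [0,[0,0,0],[0,0,1.5]]
    - [0,[0,0,0],[0,0,1.5]]

```text
time_s: 16.37
tool_pos: [0.5807, 0.0361, 0.0499]
tool_rot: [179.8, 0.2, 32.9]
force: [-0.5, -2.0, 0.1]
grip_width: 0.0125
```

```bash
python3 st.py
```

```text
16.3667 [0.5807 0.0361 0.0499] [179.77   0.25  32.86] F [-0.47 -2.03  0.06] M [-0.249  0.13   0.181] w 0.0125 q7 -47.7 v7 -17.23 e7 0.113
```

Emit:
servo_tool:
  plan:
    - [0,[0,0,0],[0,0,1.5]]
    - [0,[0,0,0],[0,0,1.5]]
    - [0,[0,0,0],[0,0,1.5]]
    - [0,[0,0,0],[0,0,1.5]]

```text
time_s: 16.7
tool_pos: [0.5806, 0.0362, 0.0499]
tool_rot: [179.7, 0.2, 26.5]
force: [-0.7, -0.7, -0.1]
grip_width: 0.0127
```

```bash
python3 st.py
```

```text
16.7 [0.5806 0.0362 0.0499] [179.73   0.23  26.48] F [-0.67 -0.73 -0.15] M [-0.25   0.122  0.215] w 0.0127 q7 -53.5 v7 -17.19 e7 0.088
```

Emit:
servo_tool:
  plan:
    - [0,[0,0,0],[0,0,1.5]]
    - [0,[0,0,0],[0,0,1.5]]
    - [0,[0,0,0],[0,0,1.5]]
    - [0,[0,0,0],[0,0,1.5]]

```text
time_s: 17.03
tool_pos: [0.5806, 0.0363, 0.0499]
tool_rot: [179.7, 0.2, 20.1]
force: [-0.8, -0.4, 0.2]
grip_width: 0.0125
```

```bash
python3 st.py
```

```text
17.0333 [0.5806 0.0363 0.0499] [179.69   0.22  20.12] F [-0.76 -0.42  0.22] M [-0.23   0.078  0.238] w 0.0125 q7 -59.3 v7 -17.05 e7 0.05
```

Torque is about 0.25 N m, mid-range for firmly tight, and the cam is about 0.5 rad past contact. I stop here, release and lift.

Emit:
servo_tool:
  plan:
    - [0,[0,0,0],[0,0,0]]
    - [0,[0,0,0],[0,0,0]]
    - [0,[0,0,0],[0,0,0]]

```text
time_s: 17.28
tool_pos: [0.5806, 0.0363, 0.0499]
tool_rot: [179.7, 0.2, 20.1]
force: [-0.3, -1.5, -0.0]
grip_width: 0.0125
```

```bash
python3 st.py
```

```text
17.2833 [0.5806 0.0363 0.0499] [179.67   0.23  20.1 ] F [-0.32 -1.48 -0.01] M [-0.251  0.135  0.126] w 0.0125 q7 -59.3 v7 0.18 e7 -0.171
```

Emit:
servo_tool:
  plan:
    - [0.5,[0,0,0],[0,0,0]]
    - [0.5,[0,0,0],[0,0,0]]
    - [0.5,[0,0,0],[0,0,0]]
    - [0.5,[0,0,0],[0,0,0]]
    - [0.5,[0,0,0],[0,0,0]]
    - [0.5,[0,0,0],[0,0,0]]
    - [0.5,[0,0,-1],[0,0,0]]
    - [0.5,[0,0,-2.5],[0,0,0]]
    - [0.5,[0,0,-3],[0,0,0]]
    - [0.5,[0,0,-3],[0,0,0]]
    - [0.5,[0,0,-1],[0,0,0]]
    - [0.5,[0,0,0],[0,0,0]]

```text
time_s: 18.28
tool_pos: [0.5792, 0.0383, 0.1601]
tool_rot: [179.8, 0.4, 20.1]
force: [0.7, -0.1, -0.7]
grip_width: 0.0439
```

```bash
python3 st.py
python3 - <<'E'
from h import *
i,*C=cam('wrist');save('w5.npz',*C)
s,*_=cam('scene'); s=cv2.resize(s[150:360,180:460],(560,420),interpolation=cv2.INTER_CUBIC)
cv2.imwrite('pics/end.png',cv2.resize(np.hstack([i,s]),(800,300)))
E
```

```text
18.2833 [0.5792 0.0383 0.1601] [179.85   0.43  20.05] F [ 0.72 -0.08 -0.68] M [-0.087  0.125 -0.003] w 0.0439 q7 -64.4 v7 -0.3 e7 -0.074
```

View pics/end.png

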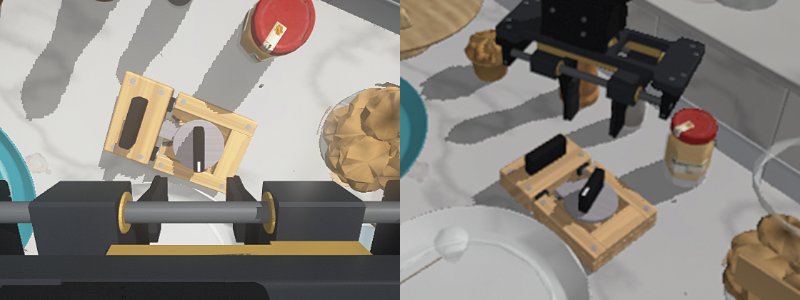

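```bash
python3 -c "
from h import *
print(env.sign_off())"
```

```text
the job is handed in; nothing more can be done
None
```

I slid the leaf in until it stopped against the riser's rubber stops. Then I turned the cam clockwise to about 2.77 rad, let go and handed the job in at about 18 s; no verdict was reported.

- **Tightness:** the turning torque rose from about 0.11 N m idle to about 0.25 N m. I felt contact at about 2.3 rad and stopped about 0.5 rad later. That puts the pull on the pin at roughly 18–22 N, which is an estimate from torque and angle, not a direct measurement.
- **Disagreeing readings:** the wrist moment was noisy, drifting between 0.05 and 0.14 N m while the cam was idle. I went mainly by the last joint's effort signal. The contact force at the stops also read low, about 2–3 N, while the hand tilted slightly.
- **Last picture:** the leaf looks square against the stops. The muffin and honey jar are standing; the pepper mill and salt shaker are partly hidden behind the gripper. The gripper is clear of everything, about 10 cm above the cam. I did not measure the leaf's final squareness or the bystanders' final positions.

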